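Dark-zero the optical power meter

TASK

Zero the power meter in the dark, pressing with the tips of the closed fingers (nothing needs gripping): first close the beam shutter by pressing the plain end of the rocker on the shutter's grey hand box (the end away from the lamp lens) fully down, then press the meter's round zero key fully down and let it come up, and last press the lamp end of the rocker fully down to open the shutter again. The shutter must stay closed while the zero key is down, the meter's other keys must not be pressed, and neither the box nor the loose things standing around may be lifted, knocked over or shoved about.

Things in the scene. Friction and masses are not known exactly. Their poses are not given: they have to be found in the camera images.
- plain_end (a point): point on the shutter rocker: middle of the top facet of its PLAIN half (the half away from the lamp lens), 16 mm along from the valley in the middle of the rocker. Pressing this end fully down CLOSES the shutter. Its point moves with the rocker: about 58 mm above the table while this end is raised, 52 mm when it is fully down
- lamp_end (a point): the same point on the half NEXT TO the small round lamp lens, 32 mm from the other. Pressing this end fully down OPENS the shutter. At the start this end is down and the plain end is up
- rocker (a joint): angle of the shutter rocker (rad): 0 = lamp end fully down, shutter open (as it starts); 0.36 = plain end fully down, shutter closed. Black rocker cap with a shallow V of two facets, 41 mm long, 24 mm wide, ends move about 7 mm; the facet that is down lies level, so a flat fingertip can push it home. It takes about 3 N near an end, has stiff friction without a snap and stays where it is left, so it must be pushed on to its stop
- shutter_box: grey-painted die-cast hand box of the beam shutter, 120 x 80 x 40 mm, 0.6 kg, loose on rubber feet. Origin: centre of its underside; x runs along its length and along the rocker, from the plain end to the lamp end; z up. On its top: the rocker, whose middle is 8 mm from the box's centre towards -x, in a 52 x 34 mm bright steel bezel that ends 43 mm above the table; a whitish round lamp lens in a steel collar, 11 mm across, at x = +40 mm. A black cable gland is on its +x end
- zero_key_top (a point): centre of the top of the zero key: the one ROUND key (18 mm across) of the power meter, at the right-hand end of its row of four as seen from the robot's side; z points out of the key
- zero_key (a joint): travel of the zero key (m): 0 = up, 0.004 = fully down, into the sloping face; about 2 N to start it, 4 N fully down, springs back. It stands 6 mm proud of the face
- key_a (a joint): travel of the leftmost rectangular key (20 x 13 mm, same spring and height as the zero key), not to be pressed: 128 mm left of the zero key
- key_b (a joint): travel of the second rectangular key, not to be pressed: 86 mm left of the zero key
- key_c (a joint): travel of the third rectangular key, not to be pressed: the neighbour of the zero key, 44 mm to its left, centre to centre
- meter: optical power meter, a fixed white and grey desk console 150 mm deep (x), 190 mm wide (y), its face sloping up from 34 mm at the front to 61 mm at the back (0.18 rad); dark display on the upper part, a black knob (15 mm high) at the upper right, one row of four keys along the front edge. Origin: centre of its underside; x points to its back, y to its left, z up. The zero key is at x = -46, y = -62 mm, its top 46 mm above the table
- lens_post: loose bystander, to be left alone; lens in a black ring on a short post with a round foot 48 mm across, 99 mm high; origin under its foot
- dust_cap: loose bystander, to be left alone; black round dust cap, 42 mm across, 14 mm high, lying beside the shutter box; origin under its centre
- pillar: loose bystander, to be left alone; short steel pillar post, 32 mm across its foot, 55 mm high, beside the shutter box; origin under its foot
- clamp_fork: loose bystander, to be left alone; aluminium clamping fork, 80 x 25 x 10 mm, with a screw head to 16 mm, lying in front of the meter; origin under its middle
- cleaner: loose bystander, to be left alone; small bottle, 38 mm across, 85 mm high, behind the meter; origin under its centre
- ball_driver: loose bystander, to be left alone; driver with a black handle, 140 mm long, lying at the far side in the middle; origin near its middle
- screw_tray: loose bystander, to be left alone; black tray of four compartments, 110 x 90 x 28 mm, far left; origin under its centre
- wipes_box: loose bystander, to be left alone; cardboard box of wipes, 120 x 75 x 55 mm, far right; origin under its centre

How it is judged:
On the way, in this order (a step that is already met when the one before it is completed fails the run):
1. the rocker's plain end is fully down: shutter closed (value of joint rocker above 0.3 rad and value of joint zero_key below 0.001 m), for 0.1 s.
2. the zero key is fully down with the shutter closed (value of joint rocker above 0.3 rad and value of joint zero_key above 0.003 m), for 0.1 s.
3. the zero key is up again, the shutter still closed (all of step 1), for 0.1 s.
4. the rocker's lamp end is fully down: shutter open (value of joint rocker below 0.06 rad), for 0.1 s.
At the end, for the whole second after the job is handed in: the rocker's lamp end is fully down again (joint below 0.06 rad), the zero key is up, the shutter box stands flat within 20 mm of where it was, and every loose bystander is within 30 mm of where it was (value of joint rocker below 0.06 rad and value of joint zero_key below 0.001 m and distance of shutter_box from where it was at the start of the episode below 0.02 m and angle between shutter_box's own z axis and vertical below 0.05 rad and linear speed of shutter_box below 0.01 m/s and distance of each of lens_post, dust_cap, pillar, clamp_fork, cleaner, ball_driver, screw_tray, wipes_box from where it was at the start of the episode below 0.03 m); the robot touches nothing.
It fails at once if the zero key was pressed (over 1.5 mm) while the shutter was not closed (value of joint zero_key above 0.0015 m and not (value of joint rocker above 0.3 rad)).
It fails at once if another key of the meter was pressed (over 2 mm) (value of joint any of key_a, key_b, key_c above 0.002 m).
It fails at once if the shutter box was lifted, tipped or shoved more than 25 mm (height (world z) of shutter_box above 0.008 m or angle between shutter_box's own z axis and vertical above 0.12 rad or distance of shutter_box from where it was at the start of the episode above 0.025 m).
It fails at once if a loose bystander was lifted, knocked over or shoved more than 40 mm (distance of any of lens_post, dust_cap, pillar, clamp_fork, cleaner, ball_driver, screw_tray, wipes_box from where it was at the start of the episode above 0.04 m or angle between any of lens_post, pillar, cleaner's own z axis and vertical above 0.5 rad or height (world z) of any of lens_post, dust_cap, pillar, clamp_fork, cleaner, screw_tray, wipes_box above 0.015 m).
It also fails if it takes over 48 s, if anything falls off the work surface, if the arm or the gripper's body presses on something with over 40 N, if the wrist force passes 120 N, or if a joint passes its speed limit or range.

ROBOT

A 6-joint arm with a two-finger parallel gripper is mounted at the origin on the work surface. World frame = base frame: x ahead of the robot, y to its left, z up, the work surface at z = 0. Lengths are in m, angles in rad, forces in N, time in s.
With the tool pointing down it reaches from about 0.3 to 0.775 m from the base axis. Payload 14.6 kg.
Tool frame: the origin (TCP) lies where the fingers leave the gripper's body, on its centre line; the fingertips stand 97 mm ahead of it and the grasp point (between the pads) lies 78 mm ahead of it (ctrl.finger_overhang is the distance from the TCP to the fingertips, in m); z points along the fingers, y is the direction in which the jaws open and shut (so a half turn about z gives the same grasp; the last joint's range is limited). The gripper opens to 94 mm and grips with 3 to 60 N. Pads are 16 mm wide; open, the fingers measure 119 mm over their backs; the gripper's body (75 mm by 177 mm) begins 78 mm behind the grasp point.
Start: joints at [-1.304, 0.3, 1.521, -0, 1.321, -0.067], TCP at [0.18, -0.52, 0.303] pointing down, gripper open.
Joint ranges: [-3.03, 3.03], [-0.79, 2.21], [0.23, 2.52], [-1.04, 4.18], [0, 3.07], [-2.55, 2.55]. Speed limits (rad/s): [2.22, 2.22, 2.57, 3.14, 3.14, 3.14].

INTERFACE

Orientations are given as [roll, pitch, yaw] about the fixed x, y, z axes, in that order (R = Rz(yaw) Ry(pitch) Rx(roll)).
In Python, from station import ctrl, imaging, hand_in gives the robot as it stands.
- The arm moves only by the shell command python3 -m pendant 'ROWS' [FORCE]. ROWS is JSON, a list of rows, each a list of 7 numbers: the shift along the tool's x, y, z normalised to -1 to 1, where 1 is 120 mm, then the turn, a rotation vector about the tool's x, y, z normalised to -1 to 1, where 1 is 30 degrees, then the closure, from -1 (fully open) to 1 (shut). A call has 1 to 10 rows; each row shifts and turns the commanded pose from where the row before left it, along the tool's axes as they then stand; what a row does not reach is not made up. A row lasts 1/12 s, in which the tool goes at most 41.7 mm and 7.16 degrees, less where a joint would pass 70% of its speed; a pose out of reach is approached as far as the arm can. A call with a number of a shift or a turn outside -1 to 1 is refused whole. A call with a gripper value outside its range is refused whole. The fingers move at their own pace and stop on an object; FORCE is the grip in N (left out, the last holds). Time passes only in rows, so rows that do not move let the fingers close. It gives the time, the measured TCP pose, the force and the opening at its end, in the units of the state.
- ctrl.get_obs(): the state, without advancing time (a new reading comes with each control period).
- imaging.camera(name): name is "scene" or "top" or "wrist"; returns a dict with "image" (480x640x3 uint8, red, green, blue), "mtx" (3x3 intrinsics, pixels), "rvec" (rotation vector, rad) and "tvec" (3), from world to camera coordinates, as OpenCV has them. Camera axes: x right, y down, z forward; pixel columns grow to the right and rows downward; lengths in m; the calibration is good to about 2 mm. A picture is of the moment at which its call begins. There is no depth.
- hand_in(): hands the job in, once; it reports no verdict.
The state is a dict: "time_s": time; "qpos": joint angles; "joint_vel": joint speeds; "tau": joint torques, N m; "ee_pos": TCP position; "eef_rot": TCP orientation; "force": force on the tool from outside, world axes, zero at the start; "moment": the same for the moment, N m; "grip_width": finger opening in m.
Only numpy, scipy, OpenCV 4.12 (cv2) and the standard library are available. Lean on these libraries where they do the work, as an engineer would, in place of code of your own. Each camera call takes 0.05 s, during which the arm holds its last target.

## Working session

There is one attempt and no reset: what is moved stays moved. The work goes in short steps, Python scripts to look and compute and a shell command to move; the robot and the scene stay as the last step left them, time stands still between calls to the robot, and variables do not carry over. Pictures are saved under pics/ and viewed, and the job is handed in when it is done.

```bash
mkdir -p pics; ls
python3 - <<'E'
from station import ctrl, imaging
import cv2
print(ctrl.get_obs(), ctrl.finger_overhang)
for n in ("scene","top","wrist"):
    c=imaging.camera(n); cv2.imwrite(f"pics/{n}0.png",c["image"][:,:,::-1]); print(n,c["mtx"].tolist(),c["rvec"],c["tvec"])
E
```

```text
pics
{'time_s': 0.0, 'qpos': array([-1.30354676e+00,  3.00470793e-01,  1.52157820e+00,  1.87580918e-05,
        1.32068594e+00, -6.65886897e-02]), 'joint_vel': array([ 9.14936220e-05, -3.45533403e-04,  2.77884080e-04, -6.02975779e-04,
       -7.49433793e-05,  6.34270909e-04]), 'tau': array([-3.95842537e-03, -5.31817281e+01, -3.52734482e+01,  7.07033440e-02,
        2.44013371e-02, -5.81030963e-05]), 'ee_pos': array([ 0.18018662, -0.51949102,  0.30208765]), 'eef_rot': array([-3.14045412e+00, -9.41354126e-05,  3.33833545e-01]), 'force': array([ 0.02716438, -0.26559877, -0.69976367]), 'moment': array([-0.00569693,  0.04812338,  0.0629136 ]), 'grip_width': 0.09417983522847484} 0.0972
scene [[578.4129662018073, 0.0, 323.0670675379028], [0.0, 578.4129662018073, 240.14112779201747], [0.0, 0.0, 1.0]] [ 2.53927849  0.62869098 -0.16797426] [-0.50460908 -0.20146971  1.55345873]
top [[531.9588381178186, 0.0, 309.4193384306393], [0.0, 531.9588381178186, 239.61969619805308], [0.0, 0.0, 1.0]] [ 2.17261206 -2.11864229  0.14063056] [0.01001036 0.57746371 1.23648055]
wrist [[360.28943963178125, 0.0, 323.2827164307866], [0.0, 360.28943963178125, 242.92288557236463], [0.0, 0.0, 1.0]] [-2.38301021  1.6957614   0.22031009] [-0.54989388 -0.02626745  0.39040456]
```

View pics/top0.png

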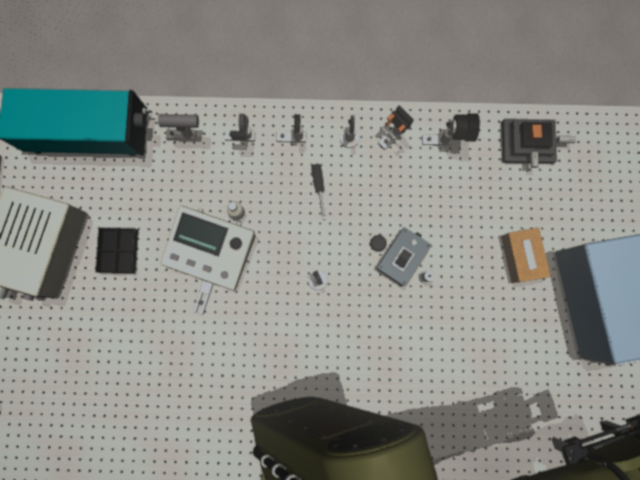

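View pics/scene0.png

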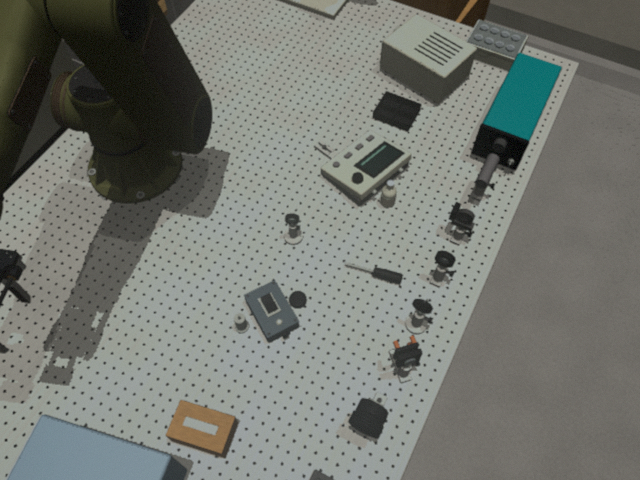

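View pics/wrist0.png

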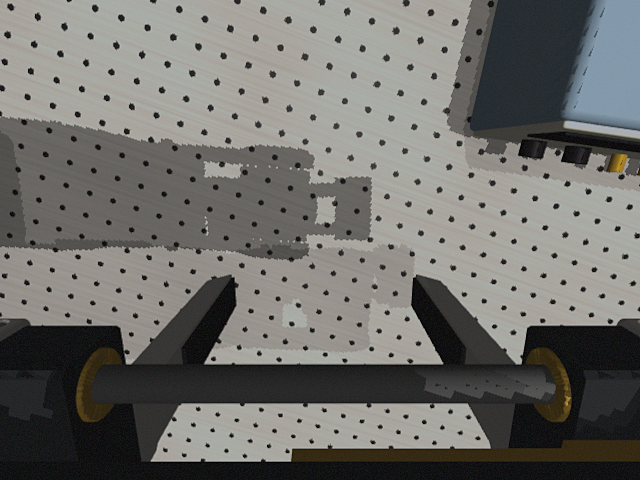

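Top view: meter around (209,248) with the round key near (224,274), shutter box around (404,257), lens post (317,280), pillar (427,277), and cap (378,243). I'll enlarge the crops next.

Run:
```python
import cv2,numpy as np
t=cv2.imread("pics/top0.png");s=cv2.imread("pics/scene0.png")
f=lambda im,x,y,w,h,k:cv2.resize(im[y:y+h,x:x+w],None,fx=k,fy=k,interpolation=cv2.INTER_CUBIC)
a=f(t,360,215,80,80,5); b=f(t,155,195,110,80+40,400/120.)
cv2.imwrite("pics/zt.png",np.hstack([a,b]))
a=f(s,225,265,100,100,4); b=f(s,310,125,110,100,4)
cv2.imwrite("pics/zs.png",np.hstack([a[:, :380],b[:, :420]]))
```

```text
(no output)
```

View pics/zt.png

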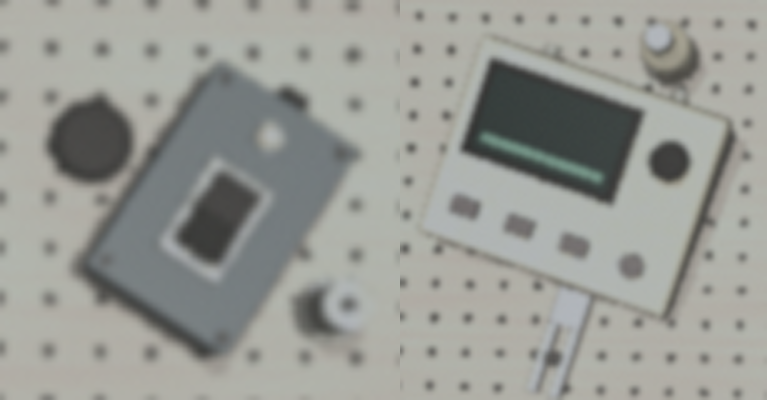

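View pics/zs.png

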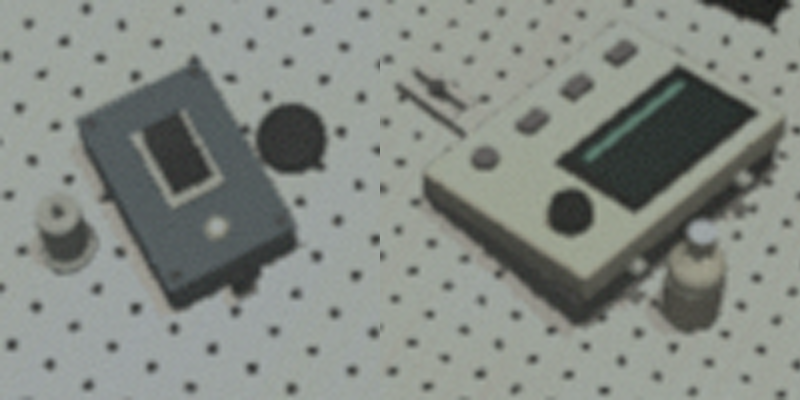

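```bash
cat > h.py <<'E'
import cv2,numpy as np
CAL={'scene':([[578.413,0,323.067],[0,578.413,240.141],[0,0,1]],[2.53927849,0.62869098,-0.16797426],[-0.50460908,-0.20146971,1.55345873]),
'top':([[531.9588,0,309.4193],[0,531.9588,239.6197],[0,0,1]],[2.17261206,-2.11864229,0.14063056],[0.01001036,0.57746371,1.23648055])}
def P(K,r,t): return np.array(K)@np.c_[cv2.Rodrigues(np.array(r,float))[0],np.array(t,float)]
def tri(Pa,a,Pb,b):
    X=cv2.triangulatePoints(Pa,Pb,np.array(a,float).reshape(2,1),np.array(b,float).reshape(2,1))[:,0];return X[:3]/X[3]
def onz(K,r,t,p,z):
    R=cv2.Rodrigues(np.array(r,float))[0];t=np.array(t,float).ravel();c=-R.T@t
    d=R.T@np.linalg.inv(np.array(K))@np.array([p[0],p[1],1.]);return c+d*(z-c[2])/d[2]
E
python3 - <<'E'
from h import *
Pt,Ps=P(*CAL['top']),P(*CAL['scene'])
np.set_printoptions(precision=4,suppress=True)
tp=lambda u,v:((u+.5)/5-.5+360,(v+.5)/5-.5+215)
tm=lambda u,v:((u-400+.5)*.3-.5+155,(v+.5)*.3-.5+195)
sb=lambda u,v:((u+.5)/4-.5+225,(v+.5)/4-.5+265)
sm=lambda u,v:((u-380+.5)/4-.5+310,(v+.5)/4-.5+125)
for n,a,b,z in [('bezel',tp(216.5,218.5),sb(179.5,157.5),.043),('lens',tp(270,137),sb(217,227),.045),
 ('zero',tm(631,266),sm(485,157),.046),('keyA',tm(465,207),sm(621,52),.046),('keyC',tm(574,245),sm(532,122),.046)]:
    print(n,tri(Pt,a,Ps,b),onz(*CAL['top'],a,z),onz(*CAL['scene'],b,z))
for q in [(221,63),(357,152),(218,352),(80,264)]: print('corner',onz(*CAL['top'],tp(*q),.04))
for n,p,z in [('cap',tp(91,140),.014),('pillartop',tp(345,303),.055),('lenspost',(317,280),.05),('driver',(318,178),.015)]: print(n,onz(*CAL['top'],p,z))
E
```

```text
bezel [ 0.5378 -0.1986  0.0434] [ 0.5373 -0.1991  0.043 ] [ 0.5382 -0.198   0.043 ]
lens [ 0.5774 -0.2245  0.0424] [ 0.5768 -0.2242  0.045 ] [ 0.5784 -0.2252  0.045 ]
zero [0.4885 0.2257 0.0424] [0.4879 0.2248 0.046 ] [0.49   0.2234 0.046 ]
keyA [0.5282 0.3471 0.0422] [0.5271 0.3455 0.046 ] [0.53   0.3447 0.046 ]
keyC [0.5023 0.2672 0.0409] [0.5018 0.2662 0.046 ] [0.504  0.2635 0.046 ]
corner [ 0.6128 -0.2017  0.04  ]
corner [ 0.5713 -0.2667  0.04  ]
corner [ 0.474  -0.2004  0.04  ]
corner [ 0.5142 -0.1347  0.04  ]
cap [ 0.5775 -0.1426  0.014 ]
pillartop [ 0.4976 -0.2574  0.055 ]
lenspost [0.4801 0.0041 0.05  ]
driver [0.7358 0.0074 0.015 ]
```

```bash
python3 -m pendant '[[0.181,-0.083,0,0,0,0,1],[0.181,-0.083,0,0,0,0,1],[0.181,-0.083,0,0,0,0,1],[0.181,-0.083,0,0,0,0,1],[0.181,-0.083,0,0,0,0,1],[0.181,-0.083,0,0,0,0,1],[0.181,-0.083,0,0,0,0,1],[0.181,-0.083,0,0,0,0,1],[0.181,-0.083,0,0,0,0,1],[0.181,-0.083,0,0,0,0,1]]' 20
python3 -m pendant '[[0.181,-0.083,0,0,0,0,1],[0.181,-0.083,0,0,0,0,1],[0.181,-0.083,0,0,0,0,1],[0.181,-0.083,0,0,0,0,1],[0.181,-0.083,0,0,0,0,1],[0.181,-0.083,0,0,0,0,1],[0.181,-0.083,0,0,0,0,1],[0.181,-0.083,0,0,0,0,1],[0.181,-0.083,0,0,0,0,1],[0.181,-0.083,0,0,0,0,1]]'
python3 -m pendant '[[0,0,0,0,0,-0.235,1],[0,0,0,0,0,-0.235,1],[0,0,0,0,0,-0.235,1],[0,0,0,0,0,-0.235,1],[0,0,0,0,0,-0.235,1],[0,0,0,0,0,-0.235,1],[0,0,0,0,0,-0.235,1],[0,0,0,0,0,-0.235,1],[0,0,0,0,0,-0.235,1]]'
python3 -m pendant '[[0,0,0,0,0,-0.235,1],[0,0,0,0,0,-0.235,1],[0,0,0,0,0,-0.235,1],[0,0,0,0,0,-0.235,1],[0,0,0,0,0,-0.235,1],[0,0,0,0,0,-0.235,1],[0,0,0,0,0,-0.235,1],[0,0,0,0,0,-0.235,1],[0,0,0,0,0,-0.235,1],[0,0,0,0,0,0,1]]'
```

```text
time_s: 0.98
ee_pos: [0.3535, -0.3534, 0.3025]
eef_rot: [-3.141, 0.0, 0.334]
force: [0.3, -0.3, -0.6]
grip_width: 0.0307
time_s: 1.82
ee_pos: [0.5261, -0.1881, 0.3024]
eef_rot: [-3.141, 0.0, 0.334]
force: [0.4, 0.3, -0.4]
grip_width: 0.0004
time_s: 2.57
ee_pos: [0.5253, -0.1891, 0.3024]
eef_rot: [-3.141, -0.0, 1.447]
force: [0.1, 0.2, 0.3]
grip_width: 0.0003
time_s: 3.4
ee_pos: [0.5253, -0.1891, 0.3024]
eef_rot: [-3.142, -0.0, 2.555]
force: [0.3, 0.1, -0.8]
grip_width: 0.0004
```

Run:
```python
from station import ctrl, imaging
import cv2,numpy as np
from h import *
c=imaging.camera("wrist");im=c["image"][:,:,::-1].copy()
np.save("w1.npy",np.r_[c["mtx"].ravel(),np.ravel(c["rvec"]),np.ravel(c["tvec"])])
cv2.imwrite("pics/w1.png",im)
R=cv2.Rodrigues(c["rvec"])[0];print("cam",-R.T@np.ravel(c["tvec"]), c["mtx"][0,0])
for q in [(.5245,-.1897,.058),(.5511,-.2075,.052),(.5378,-.1986,.043),(.5253,-.1891,.205)]:
    print(q,cv2.projectPoints(np.array([q]),c["rvec"],c["tvec"],c["mtx"],None)[0].ravel())
```

```text
cam [ 0.46438949 -0.14863226  0.38397787] 360.28943963178125
(0.5245, -0.1897, 0.058) [322.4730892 229.9376066]
(0.5511, -0.2075, 0.052) [322.41735919 260.97125625]
(0.5378, -0.1986, 0.043) [322.47793609 242.57327594]
(0.5253, -0.1891, 0.205) [323.5171118  290.81650904]
```

View pics/w1.png

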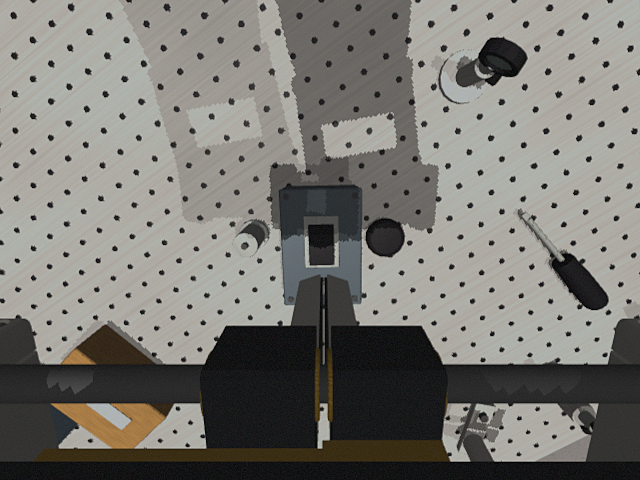

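The wrist view has the bezel centred near (321,242) against a prediction of (322.5,242.6), about 1 mm out. The fingertips are in line with the box, so I'm descending on the plain end.

```bash
python3 -m pendant '[[0,0,0.143,0,0,0,1],[0,0,0.143,0,0,0,1],[0,0,0.143,0,0,0,1],[0,0,0.143,0,0,0,1],[0,0,0.143,0,0,0,1],[0,0,0.143,0,0,0,1],[0,0,0.143,0,0,0,1],[0,0,0.143,0,0,0,1],[0,0,0,0,0,0,1]]'
python3 - <<'E'
from station import imaging
import cv2,numpy as np
a=imaging.camera("wrist")["image"][:,:,::-1];b=imaging.camera("scene")["image"][:,:,::-1]
cv2.imwrite("pics/w2.png",np.hstack([a[150:330,200:440],cv2.resize(b[250:350,210:330],None,fx=3,fy=3)[:180*1+120][:180]]) if 0 else cv2.resize(a[150:330,200:440],None,fx=2.5,fy=2.5))
cv2.imwrite("pics/s2.png",cv2.resize(b[240:360,200:340],None,fx=4,fy=4,interpolation=2))
E
```

```text
time_s: 4.2
ee_pos: [0.5243, -0.1887, 0.1622]
eef_rot: [-3.141, -0.005, 2.544]
force: [0.5, 0.6, -1.2]
grip_width: 0.0006
```

View pics/w2.png

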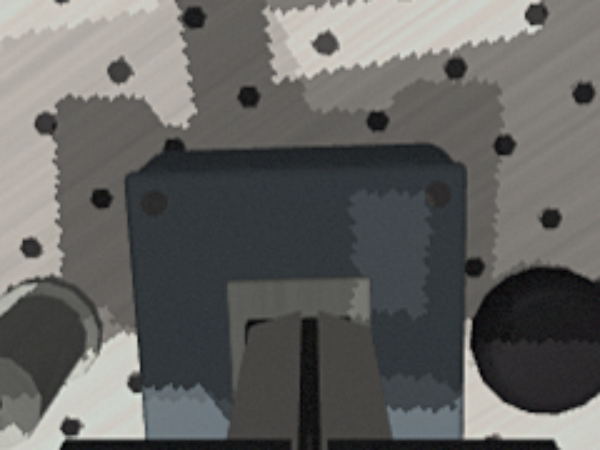

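View pics/s2.png

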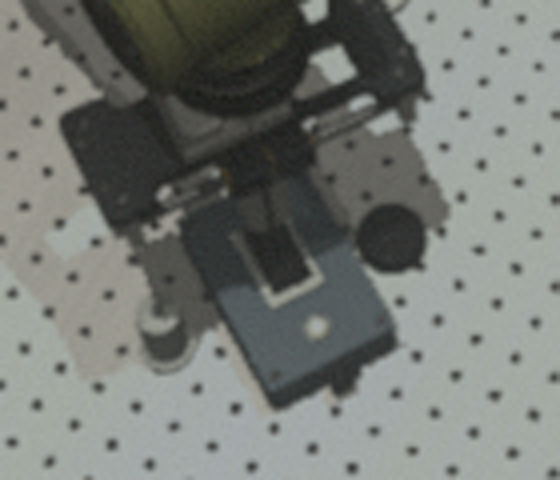

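Both wrist views put the fingers about 2 mm too far towards the cap (gap at 323 px, bezel centre at about 320 px). I'll shift 2 mm along −y and press in small steps.

```bash
python3 -m pendant '[[0,-0.017,0.02,0,0,0,1],[0,0,0.025,0,0,0,1],[0,0,0.02,0,0,0,1],[0,0,0,0,0,0,1]]'
python3 -m pendant '[[0,0,0.017,0,0,0,1],[0,0,0.017,0,0,0,1],[0,0,0,0,0,0,1],[0,0,0,0,0,0,1]]'
```

```text
time_s: 4.63
ee_pos: [0.5241, -0.1908, 0.1575]
eef_rot: [3.142, -0.0, 2.548]
force: [-0.0, -0.5, -1.0]
grip_width: 0.0003
time_s: 4.97
ee_pos: [0.5242, -0.1907, 0.1536]
eef_rot: [3.142, -0.0, 2.549]
force: [-1.1, 0.2, 1.6]
grip_width: 0.0002
```

```bash
python3 -m pendant '[[0,0,0.017,0,0,0,1],[0,0,0.017,0,0,0,1],[0,0,0,0,0,0,1],[0,0,0,0,0,0,1]]'
python3 -m pendant '[[0,0,0.008,0,0,0,1],[0,0,0.008,0,0,0,1],[0,0,0,0,0,0,1],[0,0,0,0,0,0,1]]'
```

```text
time_s: 5.3
ee_pos: [0.5242, -0.1907, 0.1498]
eef_rot: [3.142, -0.0, 2.549]
force: [-4.7, 2.6, 9.9]
grip_width: 0.0006
time_s: 5.63
ee_pos: [0.5243, -0.1908, 0.1495]
eef_rot: [3.141, 0.001, 2.549]
force: [-13.6, 6.6, 28.5]
grip_width: 0.0003
```

The height stops at a tip level of 52 mm while the force climbs to 28 N, so the rocker is on its stop. I'll lift off and check.

```bash
python3 -m pendant '[[0,0,-0.05,0,0,0,1],[0,0,-0.15,0,0,0,1],[0,0,-0.25,0,0,0,1],[0,0,-0.25,0,0,0,1],[0,0,-0.25,0,0,0,1],[0,0,-0.2,0,0,0,1],[0,0,0,0,0,0,1],[0,0,0,0,0,0,1]]'
python3 - <<'E'
from station import imaging
import cv2,numpy as np
a=imaging.camera("wrist")["image"][:,:,::-1];b=imaging.camera("scene")["image"][:,:,::-1]
cv2.imwrite("pics/w3.png",a)
cv2.imwrite("pics/s3.png",cv2.resize(b[240:360,200:340],None,fx=4,fy=4,interpolation=2))
E
```

```text
time_s: 6.3
ee_pos: [0.5245, -0.1909, 0.2862]
eef_rot: [3.141, 0.002, 2.549]
force: [-0.1, 0.3, -0.1]
grip_width: 0.0007
```

View pics/w3.png

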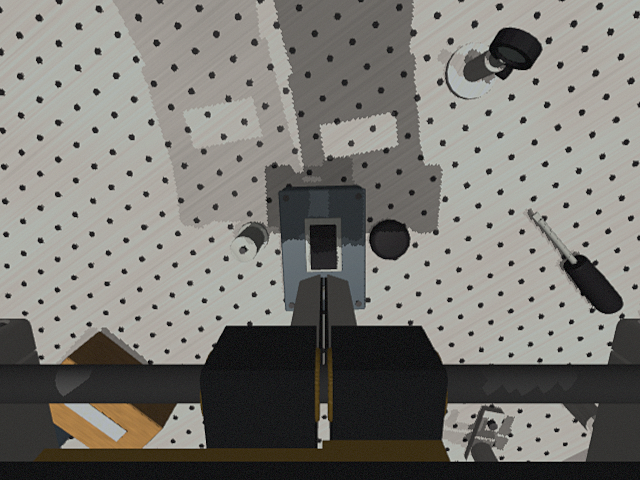

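View pics/s3.png

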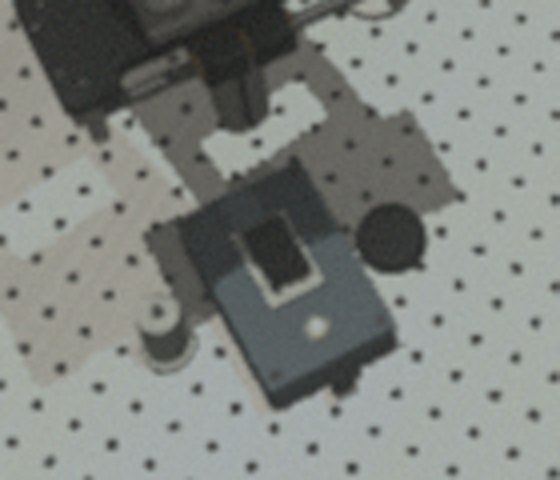

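The box and bystanders are unmoved: lens still at (316,326) in the crop, same as before. Moving over to the meter, with yaw and tilt to follow.

```bash
python3 -m pendant '[[0.136,0.146,0.007,0,0,0,1],[0.136,0.146,0.007,0,0,0,1],[0.136,0.146,0.007,0,0,0,1],[0.136,0.146,0.007,0,0,0,1],[0.136,0.146,0.007,0,0,0,1],[0.136,0.146,0.007,0,0,0,1],[0.136,0.146,0.007,0,0,0,1],[0.136,0.146,0.007,0,0,0,1],[0.136,0.146,0.007,0,0,0,1]]'
python3 -m pendant '[[0.136,0.146,0.007,0,0,0,1],[0.136,0.146,0.007,0,0,0,1],[0.136,0.146,0.007,0,0,0,1],[0.136,0.146,0.007,0,0,0,1],[0.136,0.146,0.007,0,0,0,1],[0.136,0.146,0.007,0,0,0,1],[0.136,0.146,0.007,0,0,0,1],[0.136,0.146,0.007,0,0,0,1],[0.136,0.146,0.007,0,0,0,1]]'
python3 -m pendant '[[0,0,0,0,0,-0.176,1],[0,0,0,0,0,-0.176,1],[0,0,0,0,0,-0.176,1],[0,0,0,0,-0.172,0,1],[0,0,0,0,-0.172,0,1],[0,0,0,0,0,0,1],[0,0,0,0,0,0,1]]'
python3 - <<'E'
from station import imaging,ctrl
from h import *
c=imaging.camera("wrist");cv2.imwrite("pics/w4.png",c["image"][:,:,::-1])
o=ctrl.get_obs();print(o['ee_pos'],o['eef_rot'],o['qpos'])
R=Rz=None
for q in [(.489,.2245,.046),(.503,.265,.046),(.5285,.345,.046)]:
    print(q,cv2.projectPoints(np.array([q]),c["rvec"],c["tvec"],c["mtx"],None)[0].ravel())
np.savez("w4.npz",**{k:c[k] for k in("mtx","rvec","tvec")})
E
```

```text
time_s: 7.15
ee_pos: [0.4899, 0.0231, 0.2765]
eef_rot: [-3.14, -0.002, 2.548]
force: [0.6, -0.4, 0.2]
grip_width: 0.0002
time_s: 7.9
ee_pos: [0.4562, 0.2359, 0.2689]
eef_rot: [-3.14, -0.001, 2.549]
force: [0.1, -1.2, -0.6]
grip_width: 0.0003
time_s: 8.48
ee_pos: [0.4563, 0.2351, 0.2695]
eef_rot: [-3.14, 0.177, 2.826]
force: [-0.2, 0.1, 0.4]
grip_width: 0.0008
[0.45658722 0.23493198 0.26970409] [-3.14074227  0.17643125  2.82549523] [ 0.44502621  0.20636391  1.72451135 -0.13789721  1.0868629  -0.75293281]
(0.489, 0.2245, 0.046) [324.00958229 228.94986374]
(0.503, 0.265, 0.046) [373.02394253 229.74465221]
(0.5285, 0.345, 0.046) [469.2458499  229.14955652]
```

View pics/w4.png

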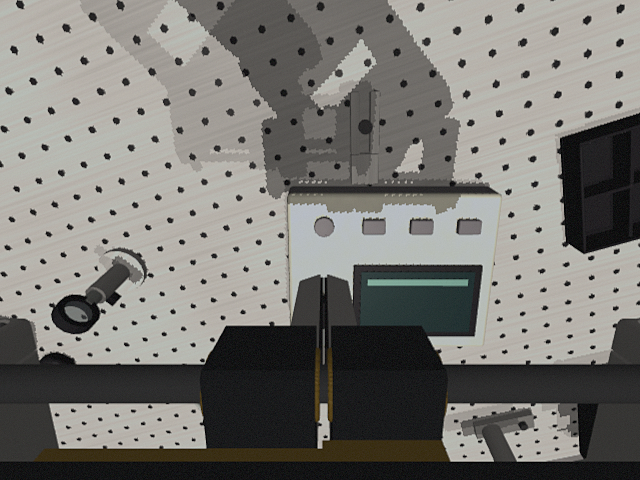

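The zero key shows at (324,226.5) against a prediction of (324,229), about 2 mm out; the key next to it is at (374,227). Working out the offset in tool axes.

Run:
```python
from station import ctrl
from h import *
from scipy.spatial.transform import Rotation as Ro
w=np.load("w4.npz");o=ctrl.get_obs();R=Ro.from_euler('xyz',o['eef_rot']).as_matrix()
k=onz(w["mtx"],w["rvec"],w["tvec"],(324,226.5),.046);print("wrist key",k)
for q in (k,np.array([.489,.2245,.046]),(k+[.489,.2245,.046])/2): print(R.T@(q-o['ee_pos'])-[0,0,.0972])
```

```text
wrist key [0.48680264 0.22520725 0.046     ]
[0.00801525 0.00034185 0.12860235]
[0.00574274 0.00035306 0.1290075 ]
[0.00687899 0.00034745 0.12880493]
```

```bash
python3 -m pendant '[[0.03,0,0.1,0,0,0,1],[0.028,0,0.15,0,0,0,1],[0,0,0.18,0,0,0,1],[0,0,0.18,0,0,0,1],[0,0,0.18,0,0,0,1],[0,0,0.13,0,0,0,1],[0,0,0,0,0,0,1],[0,0,0,0,0,0,1]]'
python3 - <<'E'
from station import imaging,ctrl
from h import *
from scipy.spatial.transform import Rotation as Ro
a=imaging.camera("wrist")["image"][:,:,::-1]
cv2.imwrite("pics/w5.png",cv2.resize(a[150:330,200:440],None,fx=2.5,fy=2.5))
o=ctrl.get_obs();R=Ro.from_euler('xyz',o['eef_rot']).as_matrix()
print(R.T@(np.array([.4879,.2249,.046])-o['ee_pos'])-[0,0,.0972])
E
```

```text
time_s: 9.2
ee_pos: [0.4692, 0.2306, 0.16]
eef_rot: [-3.14, 0.177, 2.824]
force: [-0.3, 0.7, 0.6]
grip_width: 0.0004
[0.00137833 0.00014041 0.0193717 ]
```

View pics/w5.png

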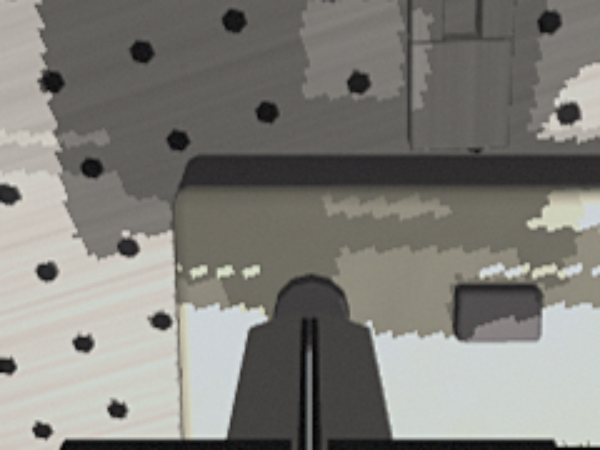

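The key is centred under the fingers sideways (312 vs 309 in the crop). I'll add 1.4 mm in x and then press in steps.

```bash
python3 -m pendant '[[0.012,0,0.05,0,0,0,1],[0,0,0.05,0,0,0,1],[0,0,0.04,0,0,0,1],[0,0,0,0,0,0,1],[0,0,0,0,0,0,1]]'
python3 -m pendant '[[0,0,0.015,0,0,0,1],[0,0,0.015,0,0,0,1],[0,0,0,0,0,0,1],[0,0,0,0,0,0,1]]'
```

```text
time_s: 9.67
ee_pos: [0.4706, 0.2303, 0.1436]
eef_rot: [-3.141, 0.18, 2.825]
force: [0.9, 0.4, -0.8]
grip_width: 0.0006
time_s: 10.0
ee_pos: [0.4714, 0.2303, 0.1404]
eef_rot: [3.141, 0.181, 2.825]
force: [0.4, 1.1, 2.1]
grip_width: 0.001
```

```bash
python3 -m pendant '[[0,0,0.013,0,0,0,1],[0,0,0.008,0,0,0,1],[0,0,0,0,0,0,1],[0,0,0,0,0,0,1]]'
python3 -m pendant '[[0,0,0.006,0,0,0,1],[0,0,0.004,0,0,0,1],[0,0,0,0,0,0,1],[0,0,0,0,0,0,1]]'
```

```text
time_s: 10.33
ee_pos: [0.4718, 0.2301, 0.1379]
eef_rot: [3.141, 0.181, 2.825]
force: [1.4, 1.5, 4.7]
grip_width: 0.0006
time_s: 10.67
ee_pos: [0.472, 0.2301, 0.1374]
eef_rot: [3.141, 0.181, 2.825]
force: [-6.1, -0.4, 16.5]
grip_width: -0.0
```

The force jumped from 4.7 N to 16.5 N, so the key is fully down. I'll back off along the key's normal and look.

```bash
python3 -m pendant '[[0,0,-0.03,0,0,0,1],[0,0,-0.1,0,0,0,1],[0,0,-0.2,0,0,0,1],[0,0,-0.25,0,0,0,1],[0,0,-0.25,0,0,0,1],[0,0,-0.25,0,0,0,1],[0,0,0,0,0.172,0,1],[0,0,0,0,0.172,0,1],[0,0,0,0,0,0,1]]'
python3 -m pendant '[[0,0,0,0,0,0.176,1],[0,0,0,0,0,0.176,1],[0,0,0,0,0,0.176,1],[0,0,0,0,0,0,1]]'
python3 - <<'E'
from station import imaging,ctrl
from h import *
from scipy.spatial.transform import Rotation as Ro
a=imaging.camera("wrist")["image"][:,:,::-1];b=imaging.camera("scene")["image"][:,:,::-1];t=imaging.camera("top")["image"][:,:,::-1]
cv2.imwrite("pics/w6.png",a)
cv2.imwrite("pics/s6.png",np.hstack([cv2.resize(x,(400,400),interpolation=2) for x in (b[265:365,225:325],t[215:295,360:440])]))
o=ctrl.get_obs();R=Ro.from_euler('xyz',o['eef_rot']).as_matrix()
print(o['ee_pos'],o['eef_rot'])
p=np.array([.5242,-.1908]);u=np.array([.829,-.559]);q=np.r_[p+.032*u,.27]
print(q,R.T@(q-o['ee_pos'])/.12)
E
```

```text
time_s: 11.42
ee_pos: [0.45, 0.237, 0.2648]
eef_rot: [3.141, -0.004, 2.825]
force: [0.0, 0.3, -0.5]
grip_width: 0.0007
time_s: 11.75
ee_pos: [0.4495, 0.237, 0.2637]
eef_rot: [-3.141, 0.002, 2.544]
force: [-0.8, -0.2, -1.0]
grip_width: 0.0002
[0.44963157 0.2371544  0.26393196] [-3.14141039e+00  1.00776866e-03  2.55185415e+00]
[ 0.550728 -0.208688  0.27    ] [-2.76648529 -2.61925277 -0.04730165]
```

View pics/w6.png

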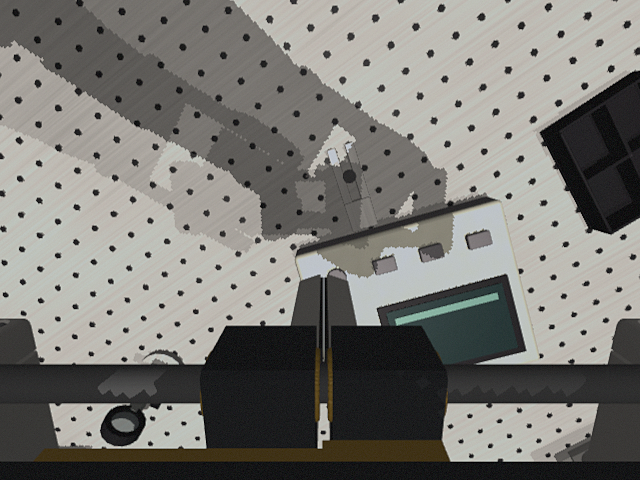

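View pics/s6.png

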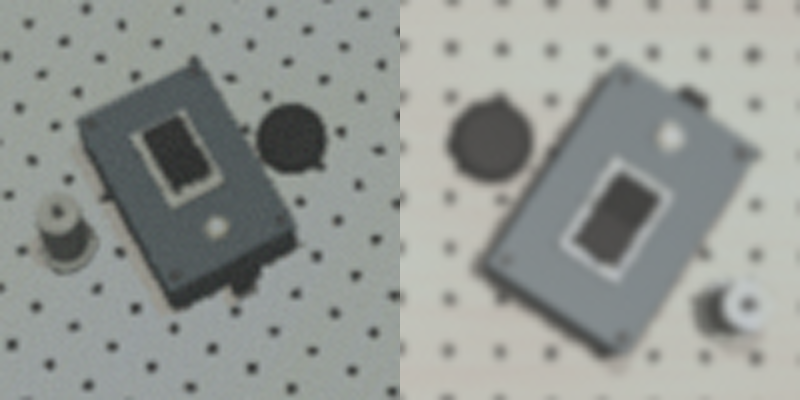

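In both views the box is where it was (lens (217,227) and (270,137)), and the rocker's shading has changed, with the lamp end now raised. Heading to the lamp end.

```bash
python3 -m pendant '[[-0.154,-0.146,-0.003,0,0,0,1],[-0.154,-0.146,-0.003,0,0,0,1],[-0.154,-0.146,-0.003,0,0,0,1],[-0.154,-0.146,-0.003,0,0,0,1],[-0.154,-0.146,-0.003,0,0,0,1],[-0.154,-0.146,-0.003,0,0,0,1],[-0.154,-0.146,-0.003,0,0,0,1],[-0.154,-0.146,-0.003,0,0,0,1],[-0.154,-0.146,-0.003,0,0,0,1]]'
python3 -m pendant '[[-0.154,-0.146,-0.003,0,0,0,1],[-0.154,-0.146,-0.003,0,0,0,1],[-0.154,-0.146,-0.003,0,0,0,1],[-0.154,-0.146,-0.003,0,0,0,1],[-0.154,-0.146,-0.003,0,0,0,1],[-0.154,-0.146,-0.003,0,0,0,1],[-0.154,-0.146,-0.003,0,0,0,1],[-0.154,-0.146,-0.003,0,0,0,1],[-0.154,-0.146,-0.003,0,0,0,1],[0,0,0,0,0,0,1]]'
python3 - <<'E'
from station import imaging,ctrl
from h import *
from scipy.spatial.transform import Rotation as Ro
a=imaging.camera("wrist")["image"][:,:,::-1]
cv2.imwrite("pics/w7.png",cv2.resize(a[150:330,200:440],None,fx=2.5,fy=2.5))
o=ctrl.get_obs();R=Ro.from_euler('xyz',o['eef_rot']).as_matrix()
print(R.T@(np.array([.5507,-.2087,.060])-o['ee_pos'])-[0,0,.0972],o['ee_pos'],o['eef_rot'])
E
```

```text
time_s: 12.65
ee_pos: [0.4996, 0.0122, 0.2673]
eef_rot: [-3.141, 0.001, 2.551]
force: [0.3, 0.3, 0.3]
grip_width: 0.0003
time_s: 13.48
ee_pos: [0.5496, -0.2137, 0.2701]
eef_rot: [-3.141, 0.001, 2.548]
force: [-0.8, -0.3, -0.7]
grip_width: 0.0005
[0.0006305  0.00355894 0.11277615] [ 0.54932483 -0.21189401  0.26997846] [-3.14091734e+00 -6.88511876e-05  2.54848813e+00]
```

View pics/w7.png

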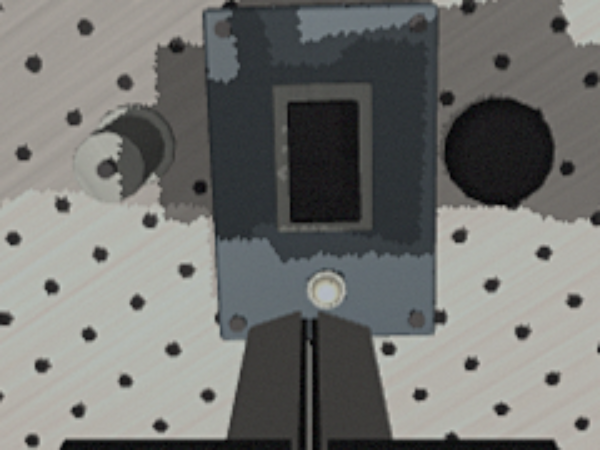

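Rocker centre is about 4 mm right of the fingers, matching the computed 3.6 mm. Correcting that while descending.

```bash
python3 -m pendant '[[0.005,0.015,0.1,0,0,0,1],[0,0.015,0.15,0,0,0,1],[0,0,0.15,0,0,0,1],[0,0,0.15,0,0,0,1],[0,0,0.15,0,0,0,1],[0,0,0.13,0,0,0,1],[0,0,0,0,0,0,1],[0,0,0,0,0,0,1]]'
python3 - <<'E'
from station import imaging,ctrl
from h import *
from scipy.spatial.transform import Rotation as Ro
a=imaging.camera("wrist")["image"][:,:,::-1]
cv2.imwrite("pics/w8.png",cv2.resize(a[150:330,200:440],None,fx=2.5,fy=2.5))
o=ctrl.get_obs();R=Ro.from_euler('xyz',o['eef_rot']).as_matrix()
print(R.T@(np.array([.5507,-.2087,.060])-o['ee_pos'])-[0,0,.0972],o['ee_pos'],o['eef_rot'])
E
```

```text
time_s: 14.2
ee_pos: [0.5507, -0.2058, 0.1702]
eef_rot: [-3.141, -0.002, 2.55]
force: [-0.4, -0.1, 0.6]
grip_width: 0.0007
[-0.00107026 -0.00231633  0.0141034 ] [ 0.55108173 -0.20616066  0.17130303] [-3.14155378e+00  2.60969759e-04  2.54999059e+00]
```

View pics/w8.png

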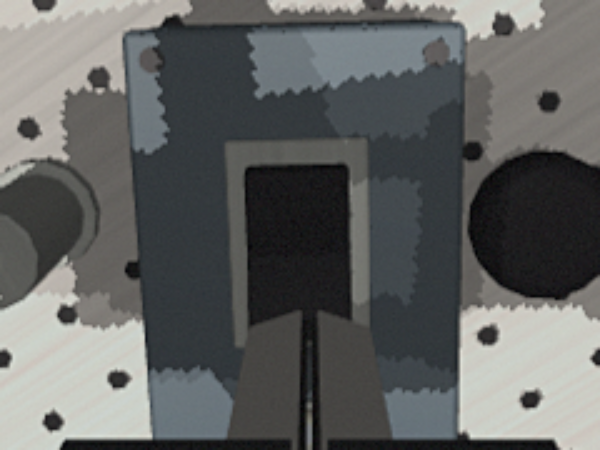

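```bash
python3 -m pendant '[[-0.008,-0.019,0.03,0,0,0,1],[0,0,0.04,0,0,0,1],[0,0,0.03,0,0,0,1],[0,0,0,0,0,0,1],[0,0,0,0,0,0,1]]'
python3 -m pendant '[[0,0,0.02,0,0,0,1],[0,0,0.02,0,0,0,1],[0,0,0.02,0,0,0,1],[0,0,0,0,0,0,1],[0,0,0,0,0,0,1]]'
```

```text
time_s: 14.67
ee_pos: [0.5504, -0.2093, 0.1588]
eef_rot: [-3.142, -0.0, 2.549]
force: [1.4, 0.2, 1.0]
grip_width: 0.0006
time_s: 15.08
ee_pos: [0.5508, -0.2095, 0.1521]
eef_rot: [3.141, 0.001, 2.549]
force: [1.4, -2.1, 3.7]
grip_width: 0.0004
```

```bash
python3 -m pendant '[[0,0,0.015,0,0,0,1],[0,0,0.012,0,0,0,1],[0,0,0,0,0,0,1],[0,0,0,0,0,0,1]]'
python3 -m pendant '[[0,0,0.006,0,0,0,1],[0,0,0.005,0,0,0,1],[0,0,0,0,0,0,1],[0,0,0,0,0,0,1]]'
```

```text
time_s: 15.42
ee_pos: [0.5509, -0.2096, 0.1497]
eef_rot: [3.141, 0.002, 2.549]
force: [0.3, -0.5, 13.0]
grip_width: 0.0005
time_s: 15.75
ee_pos: [0.551, -0.2096, 0.1494]
eef_rot: [3.141, 0.003, 2.549]
force: [-3.2, 1.4, 24.3]
grip_width: 0.0005
```

The lamp end stopped at the same tip level, 52 mm, with 24 N. Lifting off and checking.

```bash
python3 -m pendant '[[0,0,-0.05,0,0,0,1],[0,0,-0.15,0,0,0,1],[0,0,-0.25,0,0,0,1],[0,0,-0.25,0,0,0,1],[0,0,-0.25,0,0,0,1],[0,0,-0.2,0,0,0,1],[0.2,0,0,0,0,0,1],[0.25,0,0,0,0,0,1],[0.25,0,0,0,0,0,1],[0,0,0,0,0,0,1]]'
python3 -m pendant '[[0.25,0,0,0,0,0,1],[0.25,0,0,0,0,0,1],[0.2,0,0,0,0,0,1],[0,0,0,0,0,0,1],[0,0,0,0,0,0,1]]'
python3 - <<'E'
from station import imaging,ctrl
from h import *
b=imaging.camera("scene")["image"][:,:,::-1];t=imaging.camera("top")["image"][:,:,::-1]
cv2.imwrite("pics/s9.png",np.hstack([cv2.resize(x,(400,400),interpolation=2) for x in (b[265:365,225:325],t[215:295,360:440])]))
cv2.imwrite("pics/t9.png",t)
E
```

```text
time_s: 16.58
ee_pos: [0.4776, -0.1601, 0.2844]
eef_rot: [-3.141, -0.004, 2.549]
force: [0.2, -0.1, -0.1]
grip_width: 0.0001
time_s: 17.0
ee_pos: [0.4109, -0.1152, 0.2852]
eef_rot: [3.142, -0.0, 2.549]
force: [0.4, -0.0, 0.6]
grip_width: 0.0005
```

View pics/s9.png

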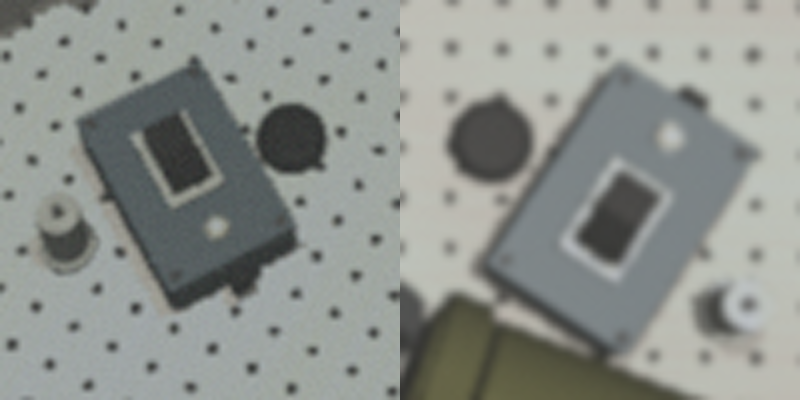

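View pics/t9.png

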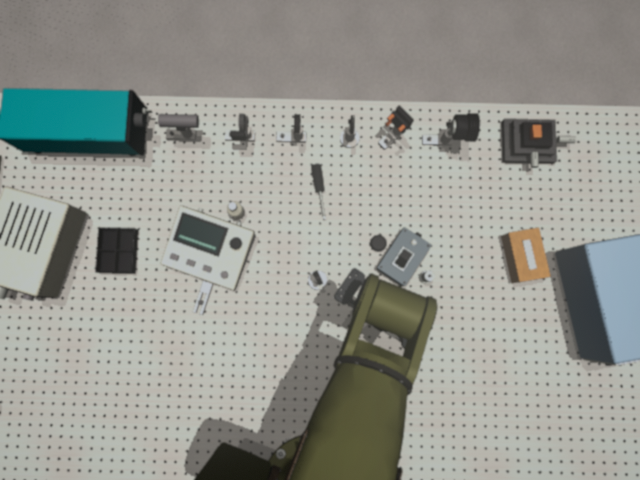

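The final pictures match the first ones: box at (404,257), lens post (317,280), pillar (427,277), and the rocker shaded as at the start. Nothing touches the robot, so I'm handing in.

```bash
python3 -c "
from station import hand_in
print(hand_in())"
```

```text
the job is handed in; nothing more can be done
None
```

I closed the shutter, zeroed the meter and opened the shutter again, in that order, and handed the job in at about 17 s on the robot's clock. The system gave no verdict, and joint values can't be read directly, so "fully down" rests on the force and height checks below.

| Press | How it stopped |
|---|---|
| Plain end of the rocker (close) | Fingertips at 52 mm, force rose to 28 N |
| Zero key, along its tilted normal | About 4 mm of travel at 4.7 N, then 16.5 N at the stop; released straight after |
| Lamp end of the rocker (open) | Fingertips at 52 mm, force rose to 24 N |

- **Final pictures:** the box, pillar and dust cap match the starting pictures to within a pixel, and the other loose things look unmoved. The rocker is shaded as it was at the start. The hand is clear of everything, at 0.285 m with about zero force.
- **Zero key after release:** I did not view it close up once the hand had backed off. It was partly hidden in the wrist picture, but it looked normal in the top view.
- **Disagreements:** the wrist camera differed from the two fixed cameras by about 2 mm, sideways at the rocker and front to back at the zero key. I used the wrist reading at the rocker and split the difference at the key.

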